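# Hold the disc cutter's punch up for the next strip

## Task

The copper strip is about to be fed into the front slot of the disc cutter. Clear its path by nesting the steel cup that stands in front of the cutter squarely into its twin, leaving the twin standing about where it is; then draw the large punch straight up out of the die, without wrenching it in its snug bore, until its lower end is clear of the feed slot but the guide plate still holds about half of its own depth of punch or more, and finish holding it there, still and gripped. Never pull the punch out of the guide plate, and leave the small punch and the other things on the bench where they are.

Things in the scene. Friction and masses are not known exactly. Their poses are not given: they have to be found in the camera images.
- disc_cutter: Steel disc cutter, fixed to the bench, 92x150 mm. Origin: centre of its underside; x to its rear, y along the row of bores, z up. Heights in mm: sole 0-10, die plate 10-30, feed slot 30-35 (open to the front, -x), guide plate (76x122) 35-70, four screw heads to 75 at the corners. Bores at x=0, down to the sole: large y=-30, medium y=+14, smallest (empty) y=+43.
- bore_mouth (a point): Centre of the large bore's mouth in the top face of the guide plate, 70 mm above the bench; z is the bore's axis (vertical). The bore is 19.2 mm wide and is the same through guide plate and die plate.
- feed_slot (a point): Middle of the front opening of the feed slot, 32.5 mm above the bench.
- large_punch: Plain dark steel rod, 18 mm diameter, 110 mm long, about 0.22 kg, loose in the large bore (0.6 mm play all round). Origin: centre of its lower end; z up along the rod. At the start it stands on the sole, origin 10 mm above the bench, top 50 mm above the guide plate. The lower end clears the slot with the origin over 35 mm above the bench and leaves the guide plate at 70 mm.
- large_punch_grip (a point): A good point to grip the large punch: on its axis, 22 mm below its top end. Fingers fit best closing front to back (along the cutter's x), since the small punch stands 44 mm away in the row.
- small_punch: Plain dark steel rod, 13 mm diameter, 88 mm long, loose in the medium bore, to be left there. Origin: centre of its lower end.
- feed_cup: Steel cup standing in front of the cutter, 58 mm high, 0.09 kg: tapered body 34 mm wide at the foot, 47 mm at 36 mm height, a sloped shoulder, then an upright collar 54 mm wide from 40 mm to the rim; wall 2 mm. Origin: centre of its foot, z up. Grip it across the collar. Nested, its shoulder seats on the twin's rim, its foot about 20 mm above the twin's foot.
- feed_cup_rim (a point): Centre of the mouth of that cup, 58 mm above its foot.
- spare_cup: Its twin, the same steel cup, standing to the left or to the right of the path, away from the cutter's front. Origin: centre of its foot.
- spare_cup_rim (a point): Centre of the mouth of the twin, 58 mm above its foot.
- white_dish: Loose glass dish, 81 mm wide, 36 mm high; bystander, on the other side from the twin cup. Origin: centre of its underside.
- orange_rack: Loose orange bur rack, 46x62x53 mm; bystander left of the cutter. Origin: centre of its underside.
- maple_block: Loose maple bur block, 141x58x84 mm; bystander at the left. Origin: centre of its underside.
- orange_shears: Loose small shears with orange handles, 152x58x11 mm; bystander lying at the left. Origin: centre of its underside.
Mind the look-alikes: they are no part of the job. Leave any blue, pink or yellow look-alike of the large_punch alone.

How it is judged (in metres and radians):
On the way, in this order (a step that is already met when the one before it is completed fails the run):
1. the cup from in front of the cutter is nested in its twin, concentric, upright and let go (horizontal distance between feed_cup and spare_cup below 0.004 m and z of feed_cup in the frame of spare_cup between 0.015 and 0.0245 m and angle between feed_cup's own z axis and vertical below 0.08 rad and linear speed of feed_cup below 0.02 m/s and contact force between the fingers and feed_cup below 0.3 N), for 0.2 s.
2. the large punch, in the fingers, has left the die (z of large_punch in the frame of disc_cutter above 0.03 m and contact force between the fingers and large_punch above 1 N), for 0.1 s.
At the end, for the whole second after the job is handed in: Punch gripped, still and in line with the bore, its lower end above the slot (over 35 mm up) with at least 16 mm still in the guide plate (under 54 mm), pressing the cutter under 10 N; cups nested within 4 mm, feet 15 to 24.5 mm apart, upright, the twin within 40 mm of its place (z of large_punch in the frame of disc_cutter between 0.035 and 0.054 m and horizontal distance between large_punch and bore_mouth below 0.004 m and angle between the z axis of large_punch and the z axis of disc_cutter, either way round below 0.08 rad and linear speed of large_punch below 0.01 m/s and contact force between the fingers and large_punch above 1 N and contact force between large_punch and disc_cutter below 10 N and horizontal distance between feed_cup and spare_cup below 0.004 m and z of feed_cup in the frame of spare_cup between 0.015 and 0.0245 m and angle between each of spare_cup, feed_cup's own z axis and vertical below 0.08 rad and distance of spare_cup from where it was at the start of the episode below 0.04 m); the arm keeps its last pose, push and grip.
It fails at once if the punch was pulled out of the guide plate (z of large_punch in the frame of disc_cutter above 0.069 m).
It fails at once if the punch was wrenched in its bore (over 30 N) (contact force between large_punch and disc_cutter above 30 N).
It fails at once if a cup was tipped over (angle between any of feed_cup, spare_cup's own z axis and vertical above 0.7 rad).
It fails at once if the small punch was lifted (distance of small_punch from where it was at the start of the episode above 0.012 m).
It fails at once if a bystander was disturbed (distance of any of white_dish, orange_rack, maple_block, orange_shears from where it was at the start of the episode above 0.02 m).
It also fails if it takes over 48 s, if anything falls off the work surface, if the arm or the gripper's body presses on something with over 40 N, if the wrist force passes 120 N, or if a joint passes its speed limit or range.

## Robot

A 6-joint arm with a two-finger parallel gripper is mounted at the origin on a cart in front of the work surface, level with it; the furniture and walls round the work are solid. World frame = base frame: x ahead of the robot, y to its left, z up, the work surface at z = 0. Lengths are in mm, angles in rad, forces in N, time in s.
With the tool pointing down it reaches from about 300 to 1000 mm from the base axis. Payload 5.1 kg.
Tool frame: the origin (TCP) lies at the very end of the fingers, on their centre line; the grasp point (between the pads) lies 19 mm behind it; z points along the fingers, y is the line along which they close (so a half turn about z gives the same grasp; the last joint's range is limited). The gripper opens to 95 mm and grips with 3 to 60 N. Pads are 20 mm wide; open, the fingers measure 119 mm over their backs; the gripper's body (75 mm by 180 mm) begins 59 mm behind the grasp point.
Start: joints at [1.229, 0.124, 1.65, -0, 1.367, -0.083], TCP at [166.37, 628.335, 214.656] pointing down, gripper open.
Joint ranges: [-2.61, 2.61], [-1.02, 2.33], [0.03, 2.71], [-1.35, 4.49], [0.32, 2.68], [-2.91, 2.91]. Speed limits (rad/s): [2.57, 2.57, 3.14, 3.14, 3.14, 3.14].

## Interface

Orientations are given as a rotation vector (axis times angle).
In Python, from station import sensors, imaging, ctrl gives the robot as it stands.
- The arm moves only by the shell command python3 -m handwheel 'ROWS' [FORCE]. ROWS is JSON, a list of rows, each an object with "delta_pos": the shift along the tool's x, y, z in m, a list of three; "turn": the turn, a rotation vector about the tool's x, y, z in rad, a list of three; "hand": the finger opening in m, from 0 to 0.0951. A call has 1 to 10 rows; each row is the pose to reach, as a shift and turn from the pose commanded when the call began, along the tool's axes at that moment; what a row does not reach only later rows make up. A row lasts 1/8 s, in which the tool goes at most 62.5 mm and 10.7 degrees, less where a joint would pass 70% of its speed; a pose out of reach is approached as far as the arm can. A call with a gripper value outside its range is refused whole. The fingers move at their own pace and stop on an object; FORCE is the grip in N (left out, the last holds). Time passes only in rows, so rows that repeat a pose let the fingers close. It gives the time, the measured TCP pose, the force, the opening and the grip force at its end, in the units of the state.
- sensors.get_obs(): the state, without advancing time (a new reading comes with each control period).
- imaging.capture(name): name is "side" or "top"; returns the picture (400x640x3 uint8, blue, green, red); there is no depth.
- imaging.camera_info(name): a dict with "K" (3x3 intrinsics, pixels), "eye" and "orientation" of the camera in the world. Camera axes: x right, y down, z forward; pixel columns grow to the right and rows downward; lengths in mm; the calibration is good to about 2 mm. A picture is of the moment at which its call begins. camera_info takes no time and is no camera call.
- ctrl.sign_off(): hands the job in; it is judged then, once.
The state is a dict: "time_s": time; "joints": joint angles; "dq": joint speeds; "effort": joint torques, N m; "position": TCP position; "orientation": TCP orientation; "force": force on the tool from outside, world axes, zero at the start; "ft_torque": the same for the moment, N m; "finger_gap": opening from 0.0 (shut) to 1.0 (fully open); "grip_force": force on a finger pad.
Only numpy, scipy, OpenCV 4.12 (cv2) and the standard library are available. Lean on these libraries where they do the work, as an engineer would, in place of code of your own. Each camera call takes 0.05 s, during which the arm holds its last target. There are 200 camera calls.

## Working session

There is one attempt and no reset: what is moved stays moved. The work goes in short steps, Python scripts to look and compute and a shell command to move; the robot and the scene stay as the last step left them, time stands still between calls to the robot, and variables do not carry over. Pictures are saved under pics/ and viewed, at most 10 in all, crops included, and the job is handed in when it is done.

```bash
mkdir -p pics; python3 - <<'E'
from station import sensors, imaging, ctrl
import cv2
for n in ("side","top"):
    cv2.imwrite(f"pics/{n}0.png",imaging.capture(n))
    print(imaging.camera_info(n))
print(sensors.get_obs())
E
```

```text
{'K': array([[416.39930374,   0.        , 319.3655556 ],
       [  0.        , 416.39930374, 199.93591902],
       [  0.        ,   0.        ,   1.        ]]), 'eye': array([ 325.42137823, -753.01373297,  763.63303412]), 'orientation': array([-2.24894181,  0.3363033 , -0.13993048])}
{'K': array([[444.93325268,   0.        , 317.67484632],
       [  0.        , 444.93325268, 204.3106308 ],
       [  0.        ,   0.        ,   1.        ]]), 'eye': array([ 493.55282799,   40.22568983, 1178.50947221]), 'orientation': array([-2.1913686 ,  2.22274926, -0.07354774])}
{'time_s': 0.1, 'joints': array([ 1.22941002e+00,  1.24428192e-01,  1.65150985e+00, -3.05364545e-05,
        1.36748028e+00, -8.25730256e-02]), 'dq': array([-1.23262996e-03, -2.81003059e-03, -1.84524123e-03, -8.15330543e-05,
       -1.08493958e-03, -5.21303699e-04]), 'effort': array([-2.73306523e-04, -4.18882120e+01, -3.61095428e+01,  7.77193252e-02,
        4.62156662e-02, -5.86846863e-05]), 'position': array([166.18668145, 627.81211232, 213.53383486]), 'orientation': array([-4.05353627e-01, -3.11497276e+00,  2.81313116e-03]), 'force': array([ 0.43333715, -0.49953399,  0.76400705]), 'ft_torque': array([-0.05817981,  0.00961034, -0.01778155]), 'grip_force': 0.0, 'finger_gap': 0.997759347631397}
```

View pics/side0.png

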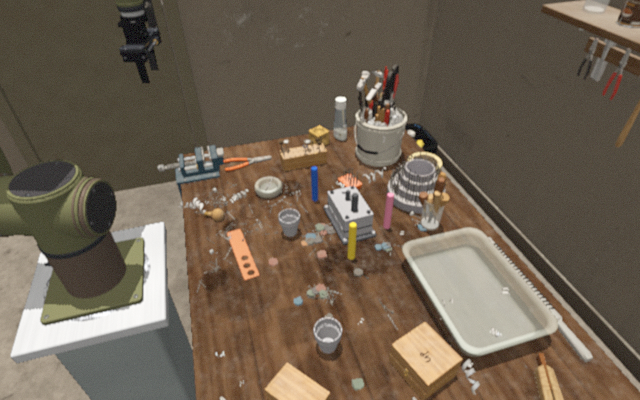

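View pics/top0.png

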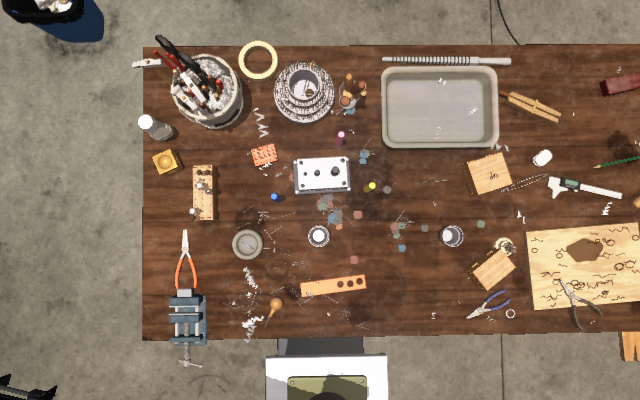

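The top view has the robot at the bottom, +x up and +y left. The cutter is at (322,175). Four rods could be the large punch: the dark one in the cutter's right bore (336,172), blue (275,197), pink (341,134) and yellow (372,185). Only the dark one sits in the bore, so it is the target. There are two cups: (319,236) in front of the cutter is feed_cup, and (452,236) to the right is the twin. The dish at (247,244) is on the other side. I'll confirm this in one enlarged crop.

```bash
python3 - <<'E'
import cv2,numpy as np
t=cv2.imread("pics/top0.png");s=cv2.imread("pics/side0.png")
R=lambda im,x,y,w,h,k:cv2.resize(im[y:y+h,x:x+w],None,fx=k,fy=k,interpolation=cv2.INTER_CUBIC)
a=R(t,285,145,80,75*4//5,5)   # 400x300
b=R(s,300,180,80,60,5)
c=R(t,290,208,57,57,7)[:,:400]; d=R(t,424,208,57,57,7)
c=cv2.resize(c,(400,300*1)) if 0 else R(t,295,215,53,40,7.5);d=R(t,426,215,53,40,7.5)
c=cv2.resize(c,(400,300));d=cv2.resize(d,(400,300))
cv2.imwrite("pics/crop0.png",np.vstack([np.hstack([a,b]),np.hstack([c,d])]))
E
```

```text
(no output)
```

View pics/crop0.png

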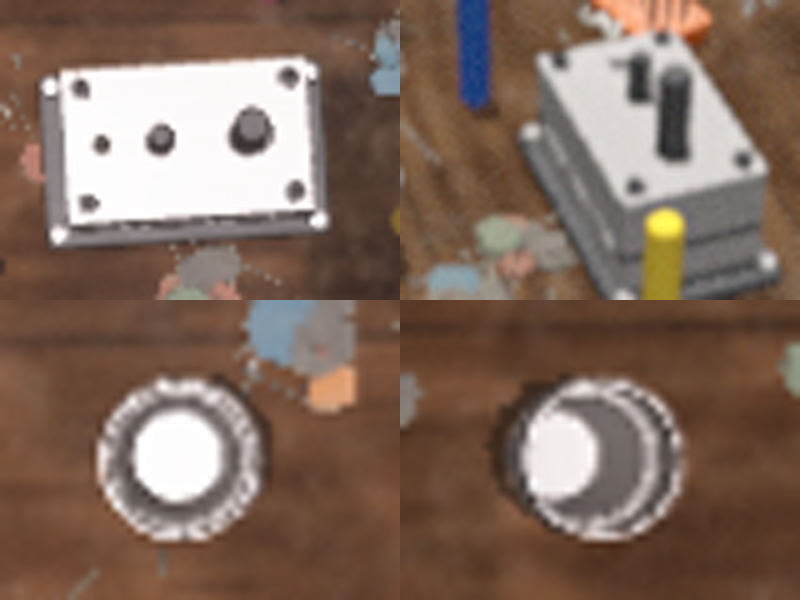

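```bash
cat >h.py <<'E'
import numpy as np,cv2
from scipy.spatial.transform import Rotation as Ro
from scipy.ndimage import map_coordinates
from scipy.optimize import minimize
from station import imaging
C={n:imaging.camera_info(n) for n in("side","top")}
def proj(n,P):
    c=C[n];R=Ro.from_rotvec(c["orientation"]).as_matrix()
    q=(np.asarray(P,float)-c["eye"])@R@np.asarray(c["K"]).T
    return q[:,:2]/q[:,2:]
def ray(n,uv,z):
    c=C[n];d=Ro.from_rotvec(c["orientation"]).as_matrix()@np.linalg.solve(c["K"],[*uv,1])
    return c["eye"]+d*(z-c["eye"][2])/d[2]
def grad(im,s=1.0):
    g=cv2.GaussianBlur(cv2.cvtColor(im,cv2.COLOR_BGR2GRAY).astype(np.float32),(0,0),s)
    return np.hypot(cv2.Sobel(g,5,1,0),cv2.Sobel(g,5,0,1))
def circ(x,y,z,r):
    a=np.linspace(0,2*np.pi,90,endpoint=False)
    return np.c_[x+r*np.cos(a),y+r*np.sin(a),0*a+z]
def fit(n,G,model,p0,st,rng):
    def f(p):
        u=proj(n,model(p));return -map_coordinates(G,[u[:,1],u[:,0]],order=1,mode='nearest').mean()
    from itertools import product
    p0=np.array(p0,float)
    p=min((p0+np.array(d) for d in product(*[np.linspace(-r,r,13) for r in rng])),key=f)
    r=minimize(f,p,method="Nelder-Mead",options=dict(initial_simplex=np.vstack([p]+[p+np.eye(len(p))[i]*st[i] for i in range(len(p))])))
    return r.x,-r.fun
def plate(p,z=70):
    c,s=np.cos(p[2]),np.sin(p[2]);t=np.linspace(-1,1,40)
    L=np.vstack([np.c_[38+0*t,61*t],np.c_[-38+0*t,61*t],np.c_[38*t,61+0*t],np.c_[38*t,-61+0*t]])
    return np.c_[p[0]+c*L[:,0]-s*L[:,1],p[1]+s*L[:,0]+c*L[:,1],0*L[:,0]+z]
E
python3 - <<'E'
from h import *
np.set_printoptions(precision=1,suppress=True)
G={n:grad(cv2.imread(f"pics/{n}0.png")) for n in C}
pun=ray("top",(336,169.8),120);A=ray("top",(319,236),58);B=ray("top",(452.6,236),58)
S=np.array([[80,88],[289,77],[295,190],[89,203]])/5+[285,145]
scr=np.array([ray("top",u,75) for u in S]);print("screws",scr,scr.mean(0))
for nm,p,z,r in(("feed",A,58,27),("spare",B,58,27),("punch",pun,120,9)):
    print(nm,p,[(fit(n,G[n],lambda q:circ(*q,z,r),p[:2],(1,1),(12,12))) for n in C])
for n in C: print("plate",n,fit(n,G[n],plate,[*scr.mean(0)[:2],0.05],(1,1,.02),(9,9,.1)))
for nm,uv in(("dish",(247,244)),("yellow",(372,185)),("pink",(341,134)),("blue",(275,197))):print(nm,ray("top",uv,40))
for nm,uv,h in(("yellow",(352,258),0),("pink",(388,228),0),("blue",(315,201),0),("yellowtop",(352,224),85)):print(nm,ray("side",uv,h))
E
```

```text
screws [[650.   58.2  75. ]
 [654.3 -46.2  75. ]
 [597.6 -48.2  75. ]
 [592.4  54.5  75. ]] [623.6   4.6  75. ]
feed [466.4  15.7  58. ] [(array([465.6,  13. ]), np.float64(96.58557891845703)), (array([467. ,  17.6]), np.float64(211.54563903808594))]
spare [ 461.3 -322.1   58. ] [(array([ 462.4, -320.2]), np.float64(152.71929931640625)), (array([ 462.1, -322.3]), np.float64(222.4529571533203))]
punch [625.3 -26.  120. ] [(array([633.1, -44.5]), np.float64(250.70677185058594)), (array([621.6, -22.5]), np.float64(326.8233947753906))]
plate side (array([625.2,   7.3,   0. ]), np.float64(204.5933380126953))
plate top (array([625.3,   5.8,   0. ]), np.float64(301.21148681640625))
dish [448.4 198.8  40. ]
yellow [ 594.8 -123.    40. ]
pink [728.  -45.4  40. ]
blue [567.2 126.5  40. ]
yellow [ 590.  -115.6    0. ]
pink [716.5 -44.9   0. ]
blue [564.  118.5   0. ]
yellowtop [597.4 -85.8  85. ]
```

Dark punch confirmed in the right-hand bore. The cups are about feed (467,16) and twin (462,-322), in mm. First I move above the feed cup, turning the hand so it closes along world y.

```bash
python3 -m handwheel '[{"delta_pos":[-0.04,-0.046,0],"turn":[0,0,-0.03],"hand":0.095},{"delta_pos":[-0.08,-0.092,0],"turn":[0,0,-0.06],"hand":0.095},{"delta_pos":[-0.12,-0.138,0],"turn":[0,0,-0.09],"hand":0.095},{"delta_pos":[-0.16,-0.184,0],"turn":[0,0,-0.12],"hand":0.095},{"delta_pos":[-0.2,-0.23,0],"turn":[0,0,-0.15],"hand":0.095},{"delta_pos":[-0.24,-0.276,0],"turn":[0,0,-0.18],"hand":0.095},{"delta_pos":[-0.28,-0.322,0],"turn":[0,0,-0.21],"hand":0.095},{"delta_pos":[-0.32,-0.368,0],"turn":[0,0,-0.24],"hand":0.095},{"delta_pos":[-0.36,-0.414,0],"turn":[0,0,-0.259],"hand":0.095},{"delta_pos":[-0.36,-0.414,0],"turn":[0,0,-0.259],"hand":0.095}]'
python3 -m handwheel '[{"delta_pos":[-0.03,-0.05,0],"turn":[0,0,0],"hand":0.095},{"delta_pos":[-0.0585,-0.1,0.02],"turn":[0,0,0],"hand":0.095},{"delta_pos":[-0.0585,-0.12,0.05],"turn":[0,0,0],"hand":0.095},{"delta_pos":[-0.0585,-0.12,0.08],"turn":[0,0,0],"hand":0.095},{"delta_pos":[-0.0585,-0.12,0.08],"turn":[0,0,0],"hand":0.095},{"delta_pos":[-0.0585,-0.12,0.08],"turn":[0,0,0],"hand":0.095},{"delta_pos":[-0.0585,-0.12,0.08],"turn":[0,0,0],"hand":0.095},{"delta_pos":[-0.0585,-0.12,0.08],"turn":[0,0,0],"hand":0.095}]'
python3 - <<'E'
from h import *
G={n:grad(cv2.imread(f"pics/{n}0.png")) for n in C}
print("yaw",[fit(n,G[n],plate,[625,6,0.045],(1,1,.02),(6,6,.06))[0].round(3) for n in C])
im=imaging.capture("side");cv2.imwrite("pics/s1f.png",im)
cv2.imwrite("pics/s1.png",cv2.resize(im[90:290,200:430],None,fx=3,fy=3,interpolation=cv2.INTER_CUBIC))
E
```

```text
time_s: 1.35
position: [409.4, 132.6, 214.3]
orientation: [-0.012, -3.141, 0.001]
force: [-0.8, 0.7, 0.5]
finger_gap: 0.999
grip_force: 0.0
time_s: 2.35
position: [467.7, 16.3, 136.0]
orientation: [-0.001, 3.139, -0.0]
force: [0.7, -0.5, 0.3]
finger_gap: 0.996
grip_force: 0.0
yaw [array([6.25202e+02, 7.26400e+00, 5.00000e-02]), array([6.25256e+02, 5.79400e+00, 4.90000e-02])]
```

View pics/s1.png

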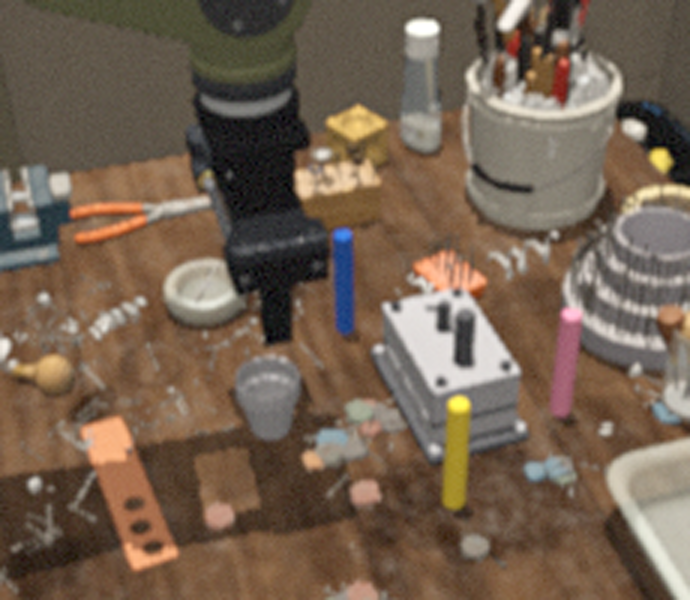

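The hand is above the feed cup. Next I descend to the collar and close.

```bash
python3 -m handwheel '[{"delta_pos":[0,0,0.04],"turn":[0,0,0],"hand":0.095},{"delta_pos":[0,0,0.08],"turn":[0,0,0],"hand":0.095},{"delta_pos":[0,0,0.105],"turn":[0,0,0],"hand":0.095},{"delta_pos":[0,0,0.105],"turn":[0,0,0],"hand":0.07},{"delta_pos":[0,0,0.105],"turn":[0,0,0],"hand":0.06},{"delta_pos":[0,0,0.105],"turn":[0,0,0],"hand":0.056},{"delta_pos":[0,0,0.105],"turn":[0,0,0],"hand":0.05},{"delta_pos":[0,0,0.105],"turn":[0,0,0],"hand":0.045},{"delta_pos":[0,0,0.105],"turn":[0,0,0],"hand":0.045},{"delta_pos":[0,0,0.105],"turn":[0,0,0],"hand":0.045}]' 10
```

```text
time_s: 3.65
position: [467.7, 16.0, 30.5]
orientation: [-0.0, 3.14, 0.0]
force: [-0.1, 1.4, 5.6]
finger_gap: 0.568
grip_force: 10.0
```

Gripped, with 54 mm between the pads, which matches the collar. Now I lift and carry it over the twin, then measure both rims.

```bash
python3 -m handwheel '[{"delta_pos":[0,0,-0.03],"turn":[0,0,0],"hand":0.045},{"delta_pos":[0,0,-0.07],"turn":[0,0,0],"hand":0.045},{"delta_pos":[0,-0.03,-0.11],"turn":[0,0,0],"hand":0.045},{"delta_pos":[0,-0.07,-0.12],"turn":[0,0,0],"hand":0.045},{"delta_pos":[0,-0.12,-0.12],"turn":[0,0,0],"hand":0.045},{"delta_pos":[0.001,-0.17,-0.12],"turn":[0,0,0],"hand":0.045},{"delta_pos":[0.002,-0.22,-0.12],"turn":[0,0,0],"hand":0.045},{"delta_pos":[0.003,-0.27,-0.12],"turn":[0,0,0],"hand":0.045},{"delta_pos":[0.004,-0.31,-0.12],"turn":[0,0,0],"hand":0.045},{"delta_pos":[0.005,-0.338,-0.12],"turn":[0,0,0],"hand":0.045}]' 10
python3 -m handwheel '[{"delta_pos":[0,0,0],"turn":[0,0,0],"hand":0.045},{"delta_pos":[0,0,0],"turn":[0,0,0],"hand":0.045},{"delta_pos":[0,0,0],"turn":[0,0,0],"hand":0.045},{"delta_pos":[0,0,0],"turn":[0,0,0],"hand":0.045}]'
python3 - <<'E'
from h import *
t=imaging.capture("top");s=imaging.capture("side")
cv2.imwrite("pics/t2f.png",t);cv2.imwrite("pics/s2f.png",s)
Gs=grad(s);print("spare now",fit("side",Gs,lambda q:circ(*q,58,27),(462,-321),(1,1),(8,8)))
print("feed foot side",fit("side",Gs,lambda q:circ(*q,120,17),(462,-322),(1,1),(10,10)),proj("side",[[462,-322,120],[462,-322,178],[462,-322,58]]))
R=lambda im,u,v:cv2.resize(im[v-60:v+60,u-40:u+40],(400,600),interpolation=cv2.INTER_CUBIC)
u=proj("side",[[462,-322,100]])[0].astype(int);print(u)
w=proj("top",[[462,-322,150]])[0].astype(int);print(w)
cv2.imwrite("pics/c2.png",np.hstack([R(s,*u),R(t,*w)]))
E
```

```text
time_s: 4.9
position: [461.1, -323.5, 148.4]
orientation: [-0.002, -3.14, -0.002]
force: [0.7, 0.4, -0.9]
finger_gap: 0.57
grip_force: 10.0
time_s: 5.4
position: [462.1, -321.1, 149.6]
orientation: [0.002, -3.142, -0.0]
force: [-0.7, 0.0, -0.7]
finger_gap: 0.567
grip_force: 10.0
spare now (array([ 461.42465264, -320.5473834 ]), np.float64(95.81949615478516))
feed foot side (array([ 466.89629557, -316.91551182]), np.float64(118.05065155029297)) [[327.52703101 310.26927061]
 [327.54238402 290.40180225]
 [327.51220356 329.45664629]]
[327 316]
[465 236]
```

View pics/c2.png

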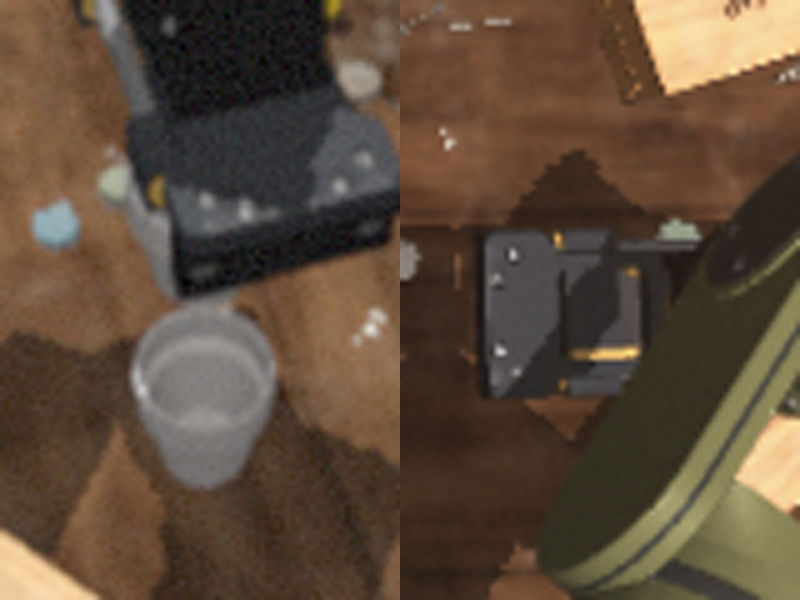

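The hand body hides the held cup from both cameras; the twin's rim is where expected, at (203,365) in the crop. The gap reading shows the cup is still held. I'll lower it while watching the force, since the tapered foot leaves about 8 mm of tolerance.

```bash
python3 -m handwheel '[{"delta_pos":[0,0.0005,0.03],"turn":[0,0,0],"hand":0.045},{"delta_pos":[0,0.0005,0.055],"turn":[0,0,0],"hand":0.045},{"delta_pos":[0,0.0005,0.065],"turn":[0,0,0],"hand":0.045},{"delta_pos":[0,0.0005,0.075],"turn":[0,0,0],"hand":0.045},{"delta_pos":[0,0.0005,0.083],"turn":[0,0,0],"hand":0.045},{"delta_pos":[0,0.0005,0.09],"turn":[0,0,0],"hand":0.045},{"delta_pos":[0,0.0005,0.09],"turn":[0,0,0],"hand":0.045},{"delta_pos":[0,0.0005,0.09],"turn":[0,0,0],"hand":0.045}]'
```

```text
time_s: 6.5
position: [462.3, -321.7, 60.1]
orientation: [-0.0, 3.141, -0.001]
force: [0.3, 0.0, -1.0]
finger_gap: 0.565
grip_force: 10.0
```

```bash
python3 -m handwheel '[{"delta_pos":[0,0,0.002],"turn":[0,0,0],"hand":0.045},{"delta_pos":[0,0,0.004],"turn":[0,0,0],"hand":0.045},{"delta_pos":[0,0,0.006],"turn":[0,0,0],"hand":0.045},{"delta_pos":[0,0,0.008],"turn":[0,0,0],"hand":0.045},{"delta_pos":[0,0,0.008],"turn":[0,0,0],"hand":0.045},{"delta_pos":[0,0,0.008],"turn":[0,0,0],"hand":0.045}]'
```

```text
time_s: 7.25
position: [462.2, -321.8, 51.9]
orientation: [-0.0, 3.141, -0.001]
force: [0.4, -1.3, 0.9]
finger_gap: 0.569
grip_force: 10.0
```

```bash
python3 -m handwheel '[{"delta_pos":[0,0,0.001],"turn":[0,0,0],"hand":0.045},{"delta_pos":[0,0,0.002],"turn":[0,0,0],"hand":0.045},{"delta_pos":[0,0,0.0025],"turn":[0,0,0],"hand":0.045},{"delta_pos":[0,0,0.0025],"turn":[0,0,0],"hand":0.045},{"delta_pos":[0,0,0.0025],"turn":[0,0,0],"hand":0.045}]'
```

```text
time_s: 7.88
position: [463.0, -322.1, 51.2]
orientation: [-0.0, 3.14, -0.002]
force: [-1.1, 1.3, 9.4]
finger_gap: 0.572
grip_force: 10.0
```

It is seated, with a contact force of 9 N at the expected height. I relax, open and back straight up.

```bash
python3 -m handwheel '[{"delta_pos":[0,0,-0.0015],"turn":[0,0,0],"hand":0.045},{"delta_pos":[0,0,-0.0015],"turn":[0,0,0],"hand":0.058},{"delta_pos":[0,0,-0.0015],"turn":[0,0,0],"hand":0.065},{"delta_pos":[0,0,-0.0015],"turn":[0,0,0],"hand":0.08},{"delta_pos":[0,0,-0.0015],"turn":[0,0,0],"hand":0.095},{"delta_pos":[0,0,-0.0015],"turn":[0,0,0],"hand":0.095},{"delta_pos":[0,0,-0.04],"turn":[0,0,0],"hand":0.095},{"delta_pos":[0,0,-0.09],"turn":[0,0,0],"hand":0.095},{"delta_pos":[0,0,-0.15],"turn":[0,0,0],"hand":0.095},{"delta_pos":[0,0,-0.15],"turn":[0,0,0],"hand":0.095}]'
```

```text
time_s: 9.12
position: [464.8, -323.9, 206.4]
orientation: [-0.0, 3.132, -0.013]
force: [0.7, -0.2, 0.5]
finger_gap: 1.001
grip_force: 0.0
```

```bash
python3 -m handwheel '[{"delta_pos":[-0.0183,0.033,0],"turn":[0,0,0.169],"hand":0.095},{"delta_pos":[-0.0366,0.066,0],"turn":[0,0,0.338],"hand":0.095},{"delta_pos":[-0.0549,0.099,0],"turn":[0,0,0.507],"hand":0.095},{"delta_pos":[-0.0732,0.132,0],"turn":[0,0,0.676],"hand":0.095},{"delta_pos":[-0.0915,0.166,0],"turn":[0,0,0.845],"hand":0.095},{"delta_pos":[-0.1098,0.199,0],"turn":[0,0,1.014],"hand":0.095},{"delta_pos":[-0.128,0.232,0],"turn":[0,0,1.183],"hand":0.08},{"delta_pos":[-0.1465,0.265,0],"turn":[0,0,1.352],"hand":0.06},{"delta_pos":[-0.1647,0.298,0],"turn":[0,0,1.521],"hand":0.05},{"delta_pos":[-0.1647,0.298,0],"turn":[0,0,1.521],"hand":0.05}]'
python3 -m handwheel '[{"delta_pos":[0,0,0.02],"turn":[0,0,0],"hand":0.05},{"delta_pos":[0,0,0.03],"turn":[0,0,0],"hand":0.05},{"delta_pos":[0,0,0.03],"turn":[0,0,0],"hand":0.05},{"delta_pos":[0,0,0.03],"turn":[0,0,0],"hand":0.05}]'
python3 - <<'E'
from h import *
t=imaging.capture("top");s=imaging.capture("side")
cv2.imwrite("pics/t3f.png",t);cv2.imwrite("pics/s3f.png",s)
for n,im in(("top",t),("side",s)):
    G=grad(im);print(n,"upper rim",fit(n,G,lambda q:circ(*q,78.5,27),(462,-321),(1,1),(6,6)),"lower rim",fit(n,G,lambda q:circ(*q,58,27),(462,-321),(1,1),(6,6)),"foot",fit(n,G,lambda q:circ(*q,0,17),(462,-321),(1,1),(6,6)))
R=lambda im,p,n,w,h,W,H:(lambda c:cv2.resize(im[c[1]-h:c[1]+h,c[0]-w:c[0]+w],(W,H),interpolation=cv2.INTER_CUBIC))(proj(n,[p])[0].round().astype(int))
a=np.hstack([R(s,(462,-321,40),"side",40,30,400,300),R(t,(462,-321,40),"top",40,30,400,300)])
b=R(s,(626,-24,130),"side",80,30,800,300)
cv2.imwrite("pics/c3.png",np.vstack([a,b]))
print(proj("side",[(626.7,-23.5,120),(626.7,-23.5,70)]))
E
```

```text
time_s: 10.38
position: [626.8, -21.4, 197.7]
orientation: [-2.16, -2.279, 0.002]
force: [0.2, 0.1, -0.3]
finger_gap: 0.633
grip_force: 0.0
time_s: 10.88
position: [626.6, -24.0, 169.2]
orientation: [2.166, 2.275, 0.0]
force: [-0.7, -0.4, 0.5]
finger_gap: 0.526
grip_force: 0.0
top upper rim (array([ 462.04228886, -323.21044733]), np.float64(211.1546173095703)) lower rim (array([ 461.63985206, -329.7438024 ]), np.float64(200.16490173339844)) foot (array([ 460.85287105, -327.77443267]), np.float64(235.56668090820312))
side upper rim (array([ 462.09677729, -319.84096849]), np.float64(170.84603881835938)) lower rim (array([ 462.38985559, -321.91982447]), np.float64(111.49347686767578)) foot (array([ 466.51643999, -316.01003306]), np.float64(102.72366333007812))
[[355.05151706 194.29569876]
 [354.19614967 209.68812728]]
```

View pics/c3.png

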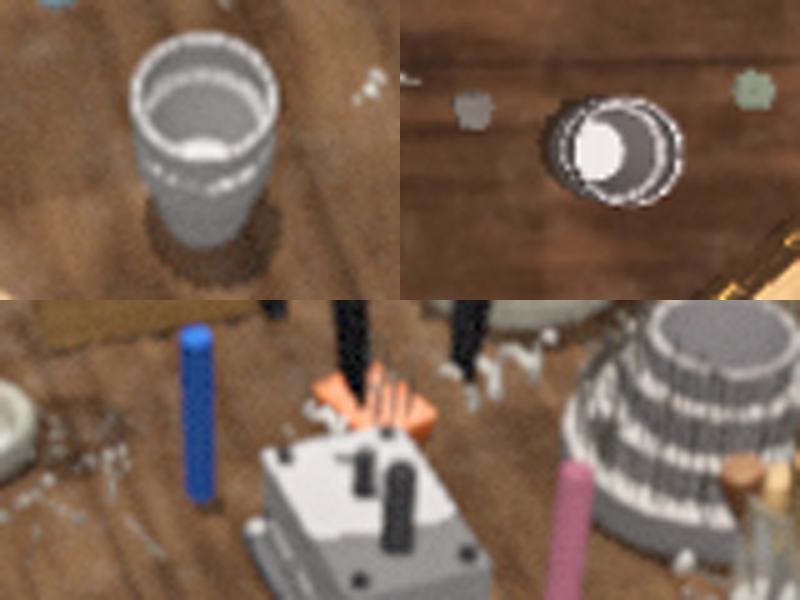

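The feed cup sits nested and upright in the twin (rims concentric at about (205,90) in the crop). The open fingers straddle the dark punch at (400,505) in the crop. I descend and close with the lightest grip, watching the gap for misalignment.

```bash
python3 -m handwheel '[{"delta_pos":[0,0,0.03],"turn":[0,0,0],"hand":0.05},{"delta_pos":[0,0,0.06],"turn":[0,0,0],"hand":0.05},{"delta_pos":[0,0,0.08],"turn":[0,0,0],"hand":0.05},{"delta_pos":[0,0,0.087],"turn":[0,0,0],"hand":0.05},{"delta_pos":[0,0,0.087],"turn":[0,0,0],"hand":0.04},{"delta_pos":[0,0,0.087],"turn":[0,0,0],"hand":0.03},{"delta_pos":[0,0,0.087],"turn":[0,0,0],"hand":0.027},{"delta_pos":[0,0,0.087],"turn":[0,0,0],"hand":0.027}]' 3
python3 - <<'E'
from h import *
s=imaging.capture("side");cv2.imwrite("pics/s4f.png",s)
c=proj("side",[(626,-24,105)])[0].round().astype(int);print(c)
cv2.imwrite("pics/c4.png",cv2.resize(s[c[1]-25:c[1]+25,c[0]-33:c[0]+33],None,fx=12,fy=12,interpolation=cv2.INTER_CUBIC))
E
```

```text
time_s: 11.98
position: [627.0, -23.5, 82.9]
orientation: [2.165, 2.276, 0.001]
force: [0.5, -0.7, 0.5]
finger_gap: 0.289
grip_force: 0.0
[355 199]
```

View pics/c4.png

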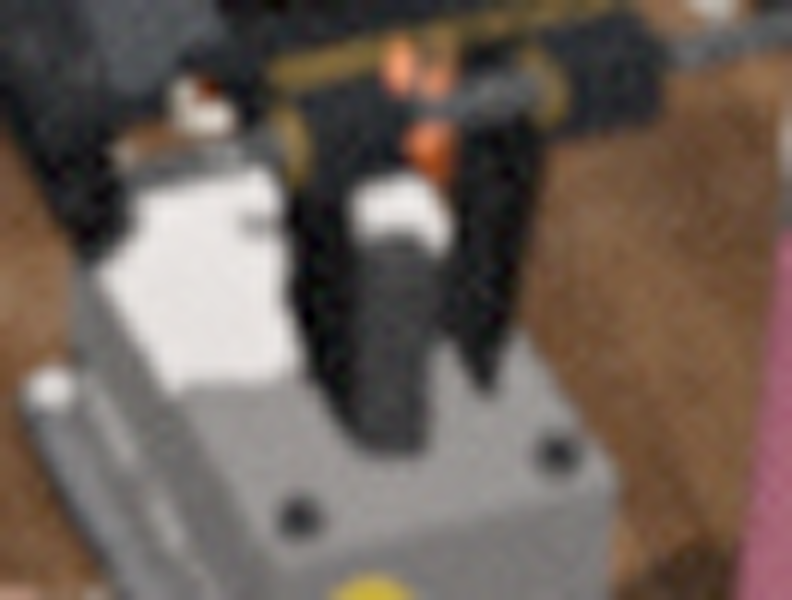

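The right finger has more clearance than the left, (450 vs 440) against touching at 355, so the hand sits about 1 mm too far back. I shift it 1 mm forward and close at 3 N.

```bash
python3 -m handwheel '[{"delta_pos":[0,-0.001,0],"turn":[0,0,0],"hand":0.027},{"delta_pos":[0,-0.001,0],"turn":[0,0,0],"hand":0.025},{"delta_pos":[0,-0.001,0],"turn":[0,0,0],"hand":0.023},{"delta_pos":[0,-0.001,0],"turn":[0,0,0],"hand":0.021},{"delta_pos":[0,-0.001,0],"turn":[0,0,0],"hand":0.019},{"delta_pos":[0,-0.001,0],"turn":[0,0,0],"hand":0.017},{"delta_pos":[0,-0.001,0],"turn":[0,0,0],"hand":0.015},{"delta_pos":[0,-0.001,0],"turn":[0,0,0],"hand":0.015},{"delta_pos":[0,-0.001,0],"turn":[0,0,0],"hand":0.015}]' 3
for i in 1 2 3; do python3 -m handwheel '[{"delta_pos":[0,0,0],"turn":[0,0,0],"hand":0.015},{"delta_pos":[0,0,0],"turn":[0,0,0],"hand":0.015}]' | egrep 'pos|force|gap'; done
```

```text
time_s: 13.15
position: [625.6, -23.5, 82.1]
orientation: [-2.165, -2.276, 0.0]
force: [-0.1, -0.2, -0.4]
finger_gap: 0.19
grip_force: 3.0
position: [625.7, -23.5, 82.1]
force: [-0.7, 0.2, 0.1]
finger_gap: 0.188
grip_force: 3.0
position: [625.7, -23.5, 82.1]
force: [-0.1, -0.7, -0.5]
finger_gap: 0.187
grip_force: 3.0
position: [625.7, -23.5, 82.1]
force: [-1.4, 1.0, 0.5]
finger_gap: 0.186
grip_force: 3.0
```

Both pads are on the punch (gap 18 mm) with no side force. I firm the grip, then lift slowly, a little at first.

```bash
python3 -m handwheel '[{"delta_pos":[0,0,0],"turn":[0,0,0],"hand":0.012},{"delta_pos":[0,0,0],"turn":[0,0,0],"hand":0.012},{"delta_pos":[0,0,-0.002],"turn":[0,0,0],"hand":0.012},{"delta_pos":[0,0,-0.004],"turn":[0,0,0],"hand":0.012},{"delta_pos":[0,0,-0.006],"turn":[0,0,0],"hand":0.012},{"delta_pos":[0,0,-0.008],"turn":[0,0,0],"hand":0.012},{"delta_pos":[0,0,-0.008],"turn":[0,0,0],"hand":0.012}]' 14
for i in 1 2 3; do python3 -m handwheel '[{"delta_pos":[0,0,0],"turn":[0,0,0],"hand":0.012}]' | egrep 'pos|force|gap'; done
```

```text
time_s: 14.78
position: [625.8, -23.5, 90.4]
orientation: [2.165, 2.276, 0.0]
force: [0.0, -0.4, -2.0]
finger_gap: 0.186
grip_force: 14.0
position: [625.6, -23.5, 90.1]
force: [-0.5, 0.0, -2.2]
finger_gap: 0.184
grip_force: 14.0
position: [625.6, -23.5, 90.1]
force: [-0.4, 0.4, -2.0]
finger_gap: 0.186
grip_force: 14.0
position: [625.6, -23.5, 90.0]
force: [-0.6, -0.1, -1.9]
finger_gap: 0.189
grip_force: 14.0
```

The reading is just the punch's own weight (2 N), with no side load. I lift the remaining 26 mm, for 34 mm in total.

```bash
python3 -m handwheel '[{"delta_pos":[0,0,-0.003],"turn":[0,0,0],"hand":0.012},{"delta_pos":[0,0,-0.006],"turn":[0,0,0],"hand":0.012},{"delta_pos":[0,0,-0.009],"turn":[0,0,0],"hand":0.012},{"delta_pos":[0,0,-0.012],"turn":[0,0,0],"hand":0.012},{"delta_pos":[0,0,-0.015],"turn":[0,0,0],"hand":0.012},{"delta_pos":[0,0,-0.018],"turn":[0,0,0],"hand":0.012},{"delta_pos":[0,0,-0.021],"turn":[0,0,0],"hand":0.012},{"delta_pos":[0,0,-0.024],"turn":[0,0,0],"hand":0.012},{"delta_pos":[0,0,-0.026],"turn":[0,0,0],"hand":0.012},{"delta_pos":[0,0,-0.026],"turn":[0,0,0],"hand":0.012}]'
python3 -m handwheel '[{"delta_pos":[0,0,0],"turn":[0,0,0],"hand":0.012},{"delta_pos":[0,0,0],"turn":[0,0,0],"hand":0.012},{"delta_pos":[0,0,0],"turn":[0,0,0],"hand":0.012},{"delta_pos":[0,0,0],"turn":[0,0,0],"hand":0.012}]'
python3 - <<'E'
from h import *
s=imaging.capture("side");cv2.imwrite("pics/s5f.png",s)
cv2.imwrite("pics/c5.png",cv2.resize(s[150:250,300:400],None,fx=6,fy=6,interpolation=cv2.INTER_CUBIC))
print(proj("side",[(626,-24,154),(626,-24,120)])-[300,150])
G=grad(s);print(fit("side",G,lambda q:circ(*q,78.5,27),(462,-320),(1,1),(6,6)))
E
```

```text
time_s: 16.4
position: [625.8, -23.5, 116.4]
orientation: [2.165, 2.276, 0.0]
force: [0.1, 0.8, -2.4]
finger_gap: 0.187
grip_force: 14.0
time_s: 16.9
position: [625.6, -23.5, 116.1]
orientation: [-2.165, -2.276, 0.0]
force: [-0.1, -0.1, -2.3]
finger_gap: 0.19
grip_force: 14.0
[[55.462599   33.43584263]
 [54.8533226  44.47455702]]
(array([ 462.09675192, -319.84108012]), np.float64(170.4376220703125))
```

View pics/c5.png

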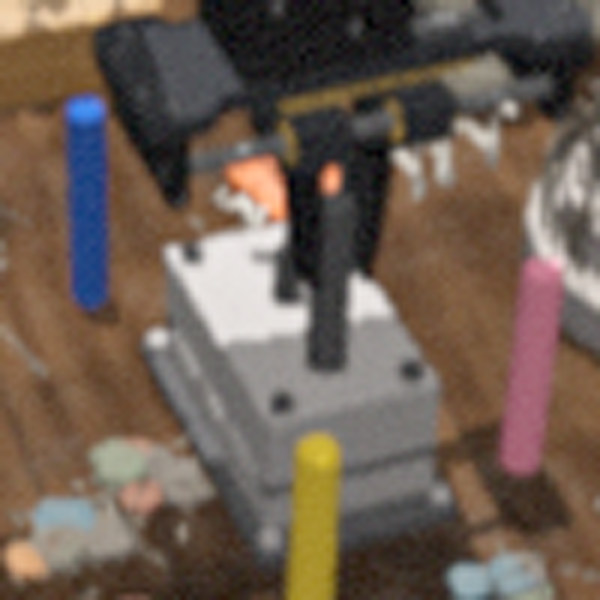

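The punch top is at (338,200) in the crop, matching the predicted row for a 154 mm top, so its lower end is 44 mm up. It is upright and still in the guide plate; the small punch and rods have not moved. I'm handing in.

```bash
python3 -c "
from station import ctrl
print(ctrl.sign_off())"
```

```text
the job is handed in; nothing more can be done
None
```

I nested the feed cup upright in its twin and handed the job in with the large punch gripped and still, its lower end about 44 mm above the bench and about 26 mm left in the guide plate; the sign-off returned no verdict.

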